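Shut down the sander, then its dust extractor

TASK

The sanding is finished: with the closed fingertips press the sander's stop button (the broad mushroom head) gently all the way in, and only after that the dust extractor's button (the square one) gently all the way in; both stay in by themselves. Do not press the small round start button or the narrow bar-shaped lamp button, leave the things lying around the switch box where they are, and finish with the hand clear of everything.

Things in the scene. Friction and masses are not known exactly. Their poses are not given: they have to be found in the camera images.
- switch_box: Grey switch box with an aluminium top plate, fixed to the bench: 110 (its x) x 310 (its y) x 60 mm high. Origin at the centre of its underside. Four black push buttons stand on its top in one row along its y axis, at y = -108, -36, 36 and 108 mm; which button has which place varies.
- stop (a joint): Travel of the sander's stop button: a broad mushroom head 44 mm across, black, m: 0 = out, 0.010 = fully in (hard stop). It moves straight down, needs about 4 N to move, has no spring and stays where it is left.
- stop_top (a point): Centre of the top face of the sander's stop button: a broad mushroom head 44 mm across, black; it goes down with the button. 24 mm above the box's top plate (so 84 mm above the bench) when out, 14 mm when in. z up.
- stop_base: Fixed steel collar round the sander's stop button: a broad mushroom head 44 mm across, black, 4 mm high; origin on the button's axis at the level of the box's top plate, 60 mm above the bench; x and y parallel to the box's.
- extractor (a joint): Travel of the dust extractor's button: square, 28 x 28 mm, black, m: 0 = out, 0.010 = fully in (hard stop). It moves straight down, needs about 4 N to move, has no spring and stays where it is left.
- extractor_top (a point): Centre of the top face of the dust extractor's button: square, 28 x 28 mm, black; it goes down with the button. 18 mm above the box's top plate (so 78 mm above the bench) when out, 8 mm when in. z up.
- extractor_base: Fixed steel collar round the dust extractor's button: square, 28 x 28 mm, black, 4 mm high; origin on the button's axis at the level of the box's top plate, 60 mm above the bench; x and y parallel to the box's.
- start (a joint): Travel of the sander's start button: small and round, 22 mm across, black (leave alone), m: 0 = out, 0.010 = fully in (hard stop). It moves straight down, needs about 4 N to move, has no spring and stays where it is left.
- start_top (a point): Centre of the top face of the sander's start button: small and round, 22 mm across, black (leave alone); it goes down with the button. 18 mm above the box's top plate (so 78 mm above the bench) when out, 8 mm when in. z up.
- start_base: Fixed steel collar round the sander's start button: small and round, 22 mm across, black (leave alone), 4 mm high; origin on the button's axis at the level of the box's top plate, 60 mm above the bench; x and y parallel to the box's.
- lamp (a joint): Travel of the lamp button: a narrow bar 44 (box x) x 12 mm (box y), black (leave alone), m: 0 = out, 0.010 = fully in (hard stop). It moves straight down, needs about 4 N to move, has no spring and stays where it is left.
- lamp_top (a point): Centre of the top face of the lamp button: a narrow bar 44 (box x) x 12 mm (box y), black (leave alone); it goes down with the button. 18 mm above the box's top plate (so 78 mm above the bench) when out, 8 mm when in. z up.
- lamp_base: Fixed steel collar round the lamp button: a narrow bar 44 (box x) x 12 mm (box y), black (leave alone), 4 mm high; origin on the button's axis at the level of the box's top plate, 60 mm above the bench; x and y parallel to the box's.
- boat: Loose wooden boat blank, 155 x 50 x 18 mm, pointed at its +x end; origin on its underside, 85 mm from the blunt end. Lies on the robot's side of the box.
- chuck_key: Loose steel T-shaped chuck key lying flat, shank 60 mm along x with the 90 mm crossbar at +x, at most 16 mm high; origin under the middle of the shank. Lies beyond the box.
- sanding_block: Loose cork sanding block, 65 x 110 x 35 mm high; origin at the centre of its underside. Lies beyond the box.
- glue: Loose standing glue bottle, white, 58 mm across, 130 mm high; origin at the centre of its underside. Stands past one end of the box (its +y end).
There are look-alikes about, which are no part of the job. What is meant by the boat is not green or yellow, and is the larger of those in its own colour.

How it is judged:
On the way, in this order (a step that is already met when the one before it is completed fails the run):
1. the fingers press the sander's stop button in (at least 7.5 of 10 mm) (value of joint stop above 0.0075 m and contact force between the fingers and stop_base above 0.3 N), for 0.04 s.
2. then the fingers press the dust extractor's square button in (at least 7.5 of 10 mm) (value of joint extractor above 0.0075 m and contact force between the fingers and extractor_base above 0.3 N), for 0.04 s.
At the end, for the whole second after the job is handed in: Stop and extractor buttons are both in by at least 7.5 mm of their 10 mm, start and lamp buttons are in by less than 3 mm, and the boat blank, chuck key, sanding block and glue bottle are at rest within 15 mm of where they began, the bottle upright (value of joint each of stop, extractor above 0.0075 m and value of joint each of start, lamp below 0.003 m and distance of each of boat, chuck_key, sanding_block, glue from where it was at the start of the episode below 0.015 m and linear speed of each of boat, chuck_key, sanding_block, glue below 0.02 m/s and angle between glue's own z axis and vertical below 0.2 rad); the robot touches nothing.
It fails at once if the extractor button is pressed (over 3 mm) before the stop button is in (value of joint extractor above 0.003 m and value of joint stop below 0.0075 m).
It fails at once if the start button or the lamp button is pressed (over 3 mm) (value of joint any of start, lamp above 0.003 m).
It fails at once if a loose thing is lifted, carried or pushed more than 15 mm (distance of any of boat, chuck_key, sanding_block, glue from where it was at the start of the episode above 0.015 m).
It fails at once if the box or a button is struck or pressed hard (over 40 N) (contact force between any of switch_box, stop_base, extractor_base, start_base, lamp_base and anything else above 40 N).
It also fails if it takes over 32 s, if anything falls off the work surface, if the arm or the gripper's body presses on something with over 40 N, if the wrist force passes 120 N, or if a joint passes its speed limit or range.

ROBOT

A 7-joint arm with a two-finger parallel gripper is mounted at the origin on the work surface. World frame = base frame: x ahead of the robot, y to its left, z up, the work surface at z = 0. Lengths are in m, angles in rad, forces in N, time in s.
With the tool pointing down it reaches from about 0.425 to 0.925 m from the base axis. Payload 6.8 kg.
Tool frame: the origin (TCP) lies on the centre line of the jaws, within the pads' length; the fingertips stand 8 mm ahead of it and the grasp point (between the pads) lies 11 mm behind it (bot.tips_ahead is the distance from the TCP to the fingertips, in m); z points along the fingers, y is the line along which they close (so a half turn about z gives the same grasp; the last joint's range is limited). The gripper opens to 85 mm and grips with 20 to 120 N. Pads are 22 mm wide; open, the fingers measure 114 mm over their backs; the gripper's body (76 mm by 85 mm) begins 54 mm behind the grasp point. The pads swing forward as they close: fully open they stand 13 mm farther back than shut.
Start: joints at [1.038, 0.477, 0.022, 1.555, -0.011, 1.109, -0.083], TCP at [0.278, -0.615, 0.239] pointing down, gripper open.
Joint ranges: [-2.96, 2.96], [-0.34, 2.1], [-1.41, 1.46], [0.24, 2.44], [-1.37, 4.51], [0.17, 1.92], [-2.96, 2.96]. Speed limits (rad/s): [2.39, 2.39, 3.14, 3.14, 3.14, 3.14, 3.14].

INTERFACE

Orientations are given as a unit quaternion [w, x, y, z].
In Python, from station import bot gives the robot as it stands.
- The arm moves only by the tool send_rows, never from a script. Its argument "deltas" is text: rows parted by semicolons, each of 4 numbers parted by spaces: the shift along the tool's x, y, z in m, then the turn about the tool's z in degrees. In form: x y z spin; .... A call has 1 to 5 rows; each row is the pose to reach, as a shift and turn from the pose commanded when the call began, along the tool's axes at that moment; what a row does not reach only later rows make up. A row lasts 1/10 s, in which the tool goes at most 50 mm and 8.59 degrees, less where a joint would pass 70% of its speed; a pose out of reach is approached as far as the arm can. A call with a gripper value outside its range is refused whole. "claw" is the opening, from 0 (shut) to 1 (fully open), set as the call begins (left out, the last holds). The fingers move at their own pace and stop on an object; "force" is the grip in N (left out, the last holds). Time passes only in rows, so rows that repeat a pose let the fingers close. It gives the time, the measured TCP pose, the force, the opening and the grip force at its end, in the units of the state.
- bot.get_obs(): the state, without advancing time (a new reading comes with each control period).
- bot.read_camera(name): name is "scene" or "top"; returns a dict with "img" (420x560x3 uint8, red, green, blue), "depth" (420x560 float32, m along the optical axis (not along the pixel's ray), 0 where there is no reading), "fx", "fy", "cx", "cy" (pixels), "dist_coeffs" ([k1, k2, p1, p2, k3] as OpenCV has them; the pictures are not rectified), "camera_from_world" (4x4, takes a point from world to camera coordinates). Camera axes: x right, y up, looking along -z (the intrinsics and any distortion apply to the point x, -y, -z); pixel columns grow to the right and rows downward; lengths in m; the calibration is good to about 2 mm. A picture is of the moment at which its call begins.
- bot.hand_in(): hands the job in; it is judged then, once.
Trained networks look in a picture, given as the dict that the camera call returned (one of the last four; its "shot" number tells which), for a name from the list of things; names that differ only in an ending like _2 or _b are one class to them, and where a whole thing is asked for, a point or a joint stands for the part that bears it (a point fixed in the world has none). Each returns a list of dicts, best first, with "confidence" (0 to 1); they miss things now and then, are a little off and sometimes report something else, mostly with a low value. They report only what shows in the picture. A call takes as long as a camera call. They do not tell look-alikes from the thing itself.
- bot.masks_of(picture, query): "mask" (420x560 bool, what is visible of it).
- bot.landmark_of(picture, query): "xyz" ([x, y, z] in m, in world coordinates, good to about 4 mm: a listed point, or the origin of a listed thing).
The state is a dict: "t": time; "q": joint angles; "joint_vel": joint speeds; "joint_torque": joint torques, N m; "eef_pos": TCP position; "tool_rot": TCP orientation; "contact_force": force on the tool from outside, world axes, zero at the start; "torque": the same for the moment, N m; "gripper_width": opening from 0.0 (shut) to 1.0 (fully open); "grasp_force": force on a finger pad.
Only numpy, scipy, OpenCV 4.12 (cv2) and the standard library are available. Lean on these libraries where they do the work, as an engineer would, in place of code of your own. Each camera call takes 0.05 s, during which the arm holds its last target. There are 200 camera calls.

## Working session

There is one attempt and no reset: what is moved stays moved. The work goes in short steps, Python scripts to look and compute and a tool call to move; the robot and the scene stay as the last step left them, time stands still between calls to the robot, and variables do not carry over. Pictures are saved under pics/ and viewed, at most 10 in all, crops included, and the job is handed in when it is done.

Besides the shell and the picture viewer there is one more tool, called after "Emit:" as a command line: name --argument value ..., lists and objects as JSON in quotes. send_rows: Moves the arm, as the interface text tells. Its arguments: {"type":"object","properties":{"deltas":{"type":"string"},"claw":{"type":"number"},"force":{"type":"number"}},"required":["deltas"]}

```bash
mkdir -p pics
python3 - <<'E'
from station import bot
import cv2,numpy as np
o=bot.get_obs();print(o['t'],o['eef_pos'],o['tool_rot'],o['contact_force'],bot.tips_ahead)
for c in ['top','scene']:
    p=bot.read_camera(c);cv2.imwrite(f'pics/{c}.png',p['img'][...,::-1])
    for n in ['stop_top','extractor_top','start_top','lamp_top','switch_box','boat','chuck_key','sanding_block','glue']:
        print(c,n,[(np.round(d['xyz'],3).tolist(),round(d['confidence'],2)) for d in bot.landmark_of(p,n)][:3])
E
```

```text
0.0 [ 0.27796858 -0.61451078  0.23834524] [-8.33375954e-04  9.77521118e-01  2.10835742e-01 -2.43211209e-04] [ 0.79852653 -0.29095836 -0.44803962] 0.008
top stop_top [([0.577, -0.05, 0.084], 0.71)]
top extractor_top [([0.577, -0.193, 0.078], 0.62)]
top start_top [([0.575, -0.124, 0.076], 0.62), ([0.576, 0.027, 0.083], 0.43)]
top lamp_top [([0.575, -0.123, 0.075], 0.64), ([0.576, -0.086, -0.003], 0.29)]
top switch_box [([0.576, -0.082, -0.002], 0.62)]
top boat [([0.35, 0.131, -0.001], 0.94), ([0.442, -0.048, -0.002], 0.88), ([0.42, -0.264, 0.004], 0.59)]
top chuck_key [([0.716, -0.168, 0.001], 0.7)]
top sanding_block [([0.735, 0.013, 0.001], 0.72)]
top glue [([0.549, 0.191, -0.0], 0.78), ([0.574, -0.195, 0.059], 0.26)]
scene stop_top [([0.573, -0.047, 0.087], 0.71)]
scene extractor_top [([0.572, -0.191, 0.08], 0.76)]
scene start_top [([0.577, 0.024, 0.077], 0.58)]
scene lamp_top [([0.573, -0.12, 0.08], 0.5)]
scene switch_box [([0.572, -0.09, -0.003], 0.59), ([0.718, -0.166, 0.002], 0.45), ([0.57, -0.05, 0.088], 0.28)]
scene boat [([0.319, -0.126, -0.003], 0.71), ([0.439, -0.048, -0.003], 0.63), ([0.418, -0.258, -0.0], 0.61)]
scene chuck_key [([0.719, -0.167, -0.0], 0.73)]
scene sanding_block [([0.733, 0.014, -0.001], 0.9)]
scene glue [([0.55, 0.191, 0.001], 0.74), ([0.574, -0.19, 0.057], 0.22)]
```

View pics/top.png

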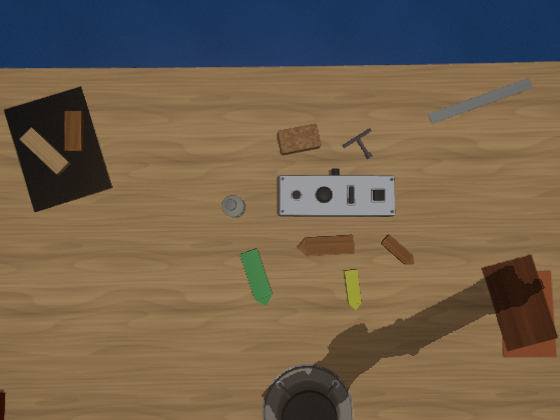

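View pics/scene.png

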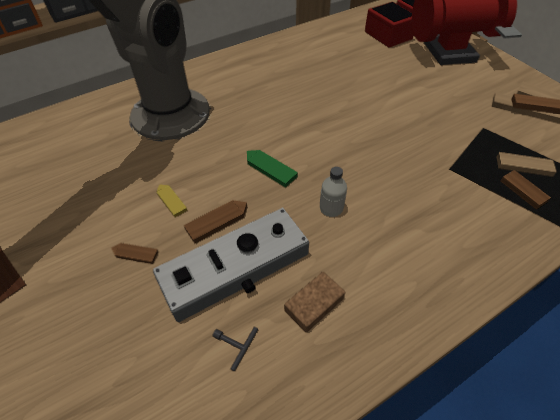

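The row from left to right in the top view is start (small round, 296,195), stop (broad round, 324,195), lamp (bar, 351,195) and extractor (square, 378,195). The scene view shows the same order. For the stop, the only thing that could be mistaken for it is the small round start button. For the extractor, it's the lamp bar. The brown boat at (326,245) is larger than the brown one at (398,250). It lies clear of the path.

Next I'll refine the positions and check them in one close crop.

Run:
```python
from station import bot
import cv2,numpy as np
o=bot.get_obs();w,x,y,z=o['tool_rot']
from scipy.spatial.transform import Rotation as R
T=R.from_quat([x,y,z,w]).as_matrix();e=o['eef_pos']
p=bot.read_camera('top');K=np.array([[p['fx'],0,p['cx']],[0,p['fy'],p['cy']],[0,0,1.]])
C=np.array(p['camera_from_world']);cam=-C[:3,:3].T@C[:3,3]
for n,h in [('stop_top',.084),('extractor_top',.078),('start_top',.078),('lamp_top',.078)]:
    for d in bot.masks_of(p,n)[:2]:
        r,c=np.nonzero(d['mask']);uv=np.array([[c.mean(),r.mean()]])
        a,b=cv2.undistortPoints(uv.reshape(1,1,2),K,np.array(p['dist_coeffs']))[0,0]
        ray=C[:3,:3].T@np.array([a,-b,-1]);P=cam+ray*(h-cam[2])/ray[2]
        print(n,round(d['confidence'],2),uv.round(1),len(r),P.round(4),'tool shift to 60mm above',(T.T@(P+[0,0,.068]-e)).round(4))
cv2.imwrite('pics/crop.png',cv2.resize(p['img'][160:235,265:410,::-1],None,fx=5,fy=5,interpolation=cv2.INTER_CUBIC))
```

```text
stop_top 0.57 [[324.5 194. ]] 199 [ 0.5759 -0.0488  0.084 ] tool shift to 60mm above [ 0.5046 -0.3932  0.0873]
extractor_top 0.63 [[378.5 195. ]] 127 [ 0.5719 -0.1905  0.078 ] tool shift to 60mm above [ 0.4426 -0.2658  0.0933]
extractor_top 0.3 [[296.1 194.7]] 119 [0.5757 0.0247 0.078 ] tool shift to 60mm above [ 0.5347 -0.4603  0.0933]
start_top 0.59 [[296.8 194.3]] 30 [0.5766 0.0229 0.078 ] tool shift to 60mm above [ 0.5348 -0.4583  0.0933]
lamp_top 0.5 [[351.  194.7]] 70 [ 0.5736 -0.1188  0.078 ] tool shift to 60mm above [ 0.4737 -0.3304  0.0933]
```

View pics/crop.png

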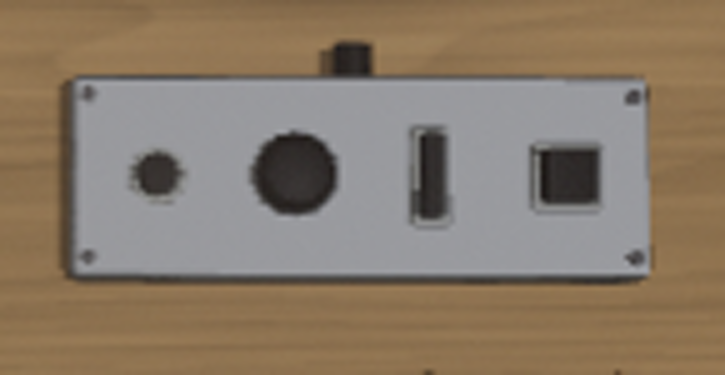

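The crop confirms it: stop is the broad head at crop (295,172) and extractor is the square at (570,177). Moving to above the stop with the gripper shut.

Emit:
send_rows --deltas "0.03 -0.023 0 0; 0.065 -0.05 0 0; 0.1 -0.078 0 0; 0.138 -0.107 0 0; 0.175 -0.136 0 0" --claw 0

```text
t: 1.75
eef_pos: [0.3823, -0.4173, 0.2395]
tool_rot: [0.0, 0.978, 0.211, 0.0]
contact_force: [1.2, 0.2, -0.5]
gripper_width: 0.146
grasp_force: 0.0
```

Emit:
send_rows --deltas "0.037 -0.029 0 0; 0.073 -0.057 0 0; 0.11 -0.086 0 0; 0.147 -0.115 0 0; 0.183 -0.143 0 0"

```text
t: 2.25
eef_pos: [0.4901, -0.2114, 0.2397]
tool_rot: [0.0, 0.978, 0.211, 0.0]
contact_force: [0.6, -0.3, -0.2]
gripper_width: -0.003
grasp_force: 0.0
```

Emit:
send_rows --deltas "0.037 -0.029 0.01 7; 0.073 -0.057 0.02 14; 0.11 -0.086 0.03 21; 0.147 -0.114 0.045 24.3; 0.147 -0.114 0.06 24.3"

```text
t: 2.75
eef_pos: [0.5794, -0.0401, 0.1794]
tool_rot: [-0.002, 1.0, 0.005, 0.002]
contact_force: [-0.6, 0.2, -0.0]
gripper_width: -0.004
grasp_force: 0.0
```

Emit:
send_rows --deltas "0 0 0.02 0; 0 0 0.04 0; 0 0 0.05 0; 0 0 0.05 0; 0 0 0.05 0"

```text
t: 3.25
eef_pos: [0.5768, -0.0489, 0.1299]
tool_rot: [0.0, 1.0, 0.0, 0.0]
contact_force: [0.4, 1.3, 0.2]
gripper_width: -0.001
grasp_force: 0.0
```

Emit:
send_rows --deltas "0 0 0.012 0; 0 0 0.024 0; 0 0 0.031 0; 0 0 0.034 0; 0 0 0.034 0"

```text
t: 3.75
eef_pos: [0.576, -0.0488, 0.0946]
tool_rot: [-0.0, 1.0, 0.0, -0.001]
contact_force: [-0.1, -0.3, -0.4]
gripper_width: -0.001
grasp_force: 0.0
```

Emit:
send_rows --deltas "0 0 0.0015 0; 0 0 0.003 0; 0 0 0.0045 0; 0 0 0.006 0; 0 0 0.0075 0"

```text
t: 4.25
eef_pos: [0.5767, -0.0488, 0.0882]
tool_rot: [0.0, 1.0, 0.0, 0.0]
contact_force: [-0.7, 0.3, 2.9]
gripper_width: -0.002
grasp_force: 2.0
```

Emit:
send_rows --deltas "0 0 0.0015 0; 0 0 0.003 0; 0 0 0.0045 0; 0 0 0.0055 0; 0 0 0.0055 0"

```text
t: 4.75
eef_pos: [0.5766, -0.0488, 0.0821]
tool_rot: [-0.0, 1.0, 0.0, 0.0]
contact_force: [0.9, 0.1, 0.9]
gripper_width: 0.004
grasp_force: 0.7
```

Emit:
send_rows --deltas "0 0 0.0005 0; 0 0 0.001 0; 0 0 0.0015 0; 0 0 0.0015 0"

```text
t: 5.15
eef_pos: [0.5767, -0.0488, 0.082]
tool_rot: [0.0, 1.0, 0.0, 0.0]
contact_force: [-2.8, 0.9, 13.7]
gripper_width: 0.002
grasp_force: 6.7
```

The force rose to 13.7 N at the hard stop, so the stop button is fully in. Lifting and crossing to the extractor.

Emit:
send_rows --deltas "0 0 -0.015 0; 0 0 -0.045 0; -0.001 0.03 -0.05 0; -0.002 0.075 -0.05 0; -0.003 0.11 -0.05 0"

```text
t: 5.65
eef_pos: [0.573, -0.161, 0.1316]
tool_rot: [0.0, 1.0, 0.0, 0.0]
contact_force: [0.8, 0.1, -0.2]
gripper_width: -0.004
grasp_force: 0.0
```

Emit:
send_rows --deltas "0 0.025 0 0; 0 0.033 0 0; 0 0.033 0.01 0; 0 0.033 0.025 0; 0 0.033 0.025 0"

```text
t: 6.15
eef_pos: [0.5718, -0.1889, 0.1029]
tool_rot: [-0.001, 1.0, 0.002, -0.002]
contact_force: [0.5, -0.0, -0.2]
gripper_width: -0.003
grasp_force: 0.0
```

Run:
```python
from station import bot
import cv2
print(bot.get_obs()['eef_pos'])
p=bot.read_camera('scene')
cv2.imwrite('pics/s2.png',cv2.resize(p['img'][170:340,110:340,::-1],None,fx=3,fy=3,interpolation=cv2.INTER_CUBIC))
for n in ['stop_top','extractor_top']: print(n,[(d['xyz'],d['confidence']) for d in bot.landmark_of(p,n)][:2])
```

```text
[ 0.57180574 -0.18887253  0.10285412]
stop_top [([0.5744, -0.0488, 0.0775], 0.86)]
extractor_top [([0.5738, -0.1907, 0.0819], 0.64)]
```

View pics/s2.png

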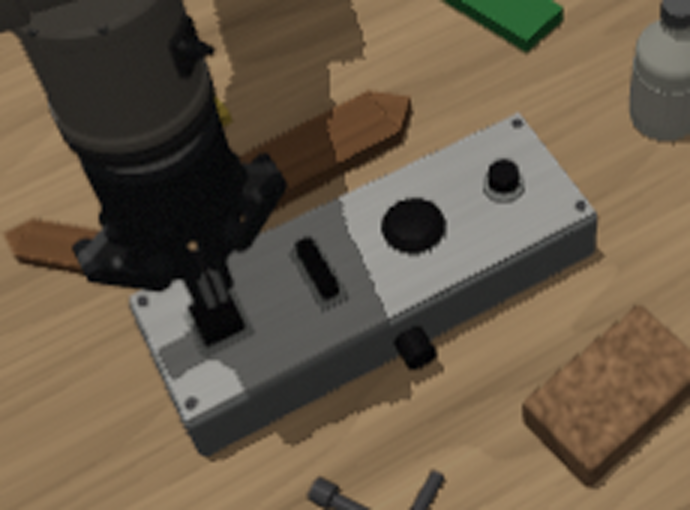

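The stop head at crop (413,225) now sits low, with its top measured at about 77 mm. The fingertips are over the square button at (215,315), and nothing else has moved. Pressing the extractor.

Emit:
send_rows --deltas "0 0.002 0.008 0; 0 0.002 0.014 0; 0 0.002 0.017 0; 0 0.002 0.018 0; 0 0.002 0.018 0"

```text
t: 6.8
eef_pos: [0.5734, -0.1938, 0.0876]
tool_rot: [-0.0, 1.0, 0.0, -0.0]
contact_force: [0.3, -0.1, 0.1]
gripper_width: -0.005
grasp_force: 0.0
```

Emit:
send_rows --deltas "0 0 0.0015 0; 0 0 0.003 0; 0 0 0.0045 0; 0 0 0.006 0; 0 0 0.0075 0"

```text
t: 7.3
eef_pos: [0.5738, -0.1939, 0.0805]
tool_rot: [0.0, 1.0, 0.0, 0.0]
contact_force: [-0.3, -0.2, 3.7]
gripper_width: 0.0
grasp_force: 2.0
```

Emit:
send_rows --deltas "0 0 0.0015 0; 0 0 0.003 0; 0 0 0.0045 0; 0 0 0.005 0; 0 0 0.0055 0"

```text
t: 7.8
eef_pos: [0.5738, -0.1939, 0.076]
tool_rot: [0.0, 1.0, 0.0, 0.0]
contact_force: [-4.4, 1.2, 18.0]
gripper_width: -0.003
grasp_force: 8.9
```

The force rose to 18 N at TCP height 0.076, so the extractor is at its hard stop. Retreating.

Emit:
send_rows --deltas "0 0 -0.01 0; 0 0 -0.04 0; 0 0 -0.08 0; 0 0 -0.12 0; 0 0 -0.14 0"

```text
t: 8.3
eef_pos: [0.5746, -0.1941, 0.2183]
tool_rot: [0.0, 1.0, 0.0, 0.002]
contact_force: [0.1, 0.9, -0.3]
gripper_width: 0.001
grasp_force: 0.0
```

Emit:
send_rows --deltas "0 0.03 0 0; -0.01 0.07 0 0; -0.02 0.11 0 0; -0.03 0.13 0 0; -0.03 0.13 0 0"

```text
t: 8.8
eef_pos: [0.5405, -0.3287, 0.2142]
tool_rot: [0.001, 1.0, -0.003, -0.001]
contact_force: [-0.1, -0.1, -0.0]
gripper_width: 0.002
grasp_force: 0.0
```

Emit:
send_rows --deltas "0 0 0 0; 0 0 0 0; 0 0 0 0"

```text
t: 9.1
eef_pos: [0.5443, -0.322, 0.2147]
tool_rot: [-0.0, 1.0, 0.002, 0.0]
contact_force: [0.4, -0.9, -0.2]
gripper_width: 0.001
grasp_force: 0.0
```

Run:
```python
from station import bot
import cv2
p=bot.read_camera('scene')
cv2.imwrite('pics/s3.png',cv2.resize(p['img'][130:370,100:370,::-1],None,fx=2.4,fy=2.4,interpolation=cv2.INTER_CUBIC))
for n in ['stop_top','extractor_top','start_top','lamp_top','boat','chuck_key','sanding_block','glue']: print(n,[(d['xyz'],d['confidence']) for d in bot.landmark_of(p,n)][:2])
```

```text
stop_top [([0.5724, -0.0481, 0.0789], 0.62)]
extractor_top [([0.5735, -0.1917, 0.0734], 0.72)]
start_top [([0.5768, 0.0204, 0.0817], 0.46)]
lamp_top [([0.5731, -0.1221, 0.0818], 0.59), ([0.7337, 0.0123, 0.0021], 0.29)]
boat [([0.4424, -0.0485, -0.0011], 0.85), ([0.3154, -0.1279, -0.0032], 0.72)]
chuck_key [([0.7173, -0.1635, -0.001], 0.64), ([0.5782, -0.1219, 0.0611], 0.3)]
sanding_block [([0.7304, 0.0142, 0.0002], 0.85)]
glue [([0.5488, 0.1945, 0.0007], 0.68)]
```

View pics/s3.png

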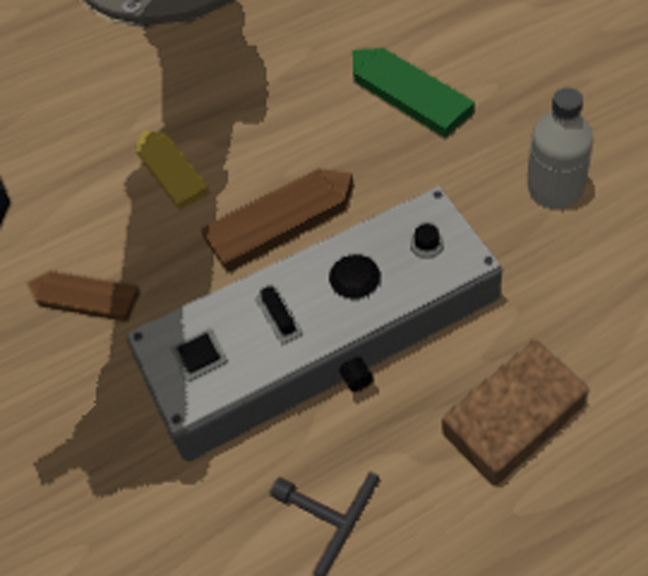

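The stop (355,277) and extractor (200,355) are in, while the start (427,238) and lamp (280,312) still stand out. The loose things haven't moved and the hand is clear.

```bash
python3 -c "
from station import bot
print(bot.hand_in())"
```

```text
the job is handed in; nothing more can be done
None
```

I pressed the stop button all the way in, then the extractor button; start, lamp and the loose things look untouched, the hand is clear, and the job is handed in (no verdict was returned).

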